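# Load the spring feed magazine

### The arm

A 6-joint arm with a two-finger parallel gripper is mounted at the origin on the work surface; the furniture and walls round the work are solid. World frame = base frame: x ahead of the robot, y to its left, z up, the work surface at z = 0. Lengths are in mm, angles in degrees, forces in N, time in s.
With the tool pointing down it reaches from about 250 to 775 mm from the base axis. Payload 8.9 kg.
Tool frame: the origin (TCP) lies midway between the tips of the shut fingers; the grasp point (between the pads) lies 19 mm behind it; z points along the fingers, y is the line along which they close (so a half turn about z gives the same grasp; the last joint's range is limited). The gripper opens to 85 mm and grips with 20 to 120 N. Pads are 22 mm wide; open, the fingers measure 114 mm over their backs; the gripper's body (76 mm by 85 mm) begins 54 mm behind the grasp point. The pads swing forward as they close: fully open they stand 13 mm farther back than shut.
Start: joints at [-74.387, 16.656, -8.789, 64.555, 0, 82.019], TCP at [210.138, -481.109, 231.305] pointing down, gripper open.
Joint ranges: [-144.48, 144.48], [-52.06, 99.96], [-74.48, 78.29], [-112.23, 115.85], [-86.99, 84.42], [-180, 180]. Speed limits (degrees/s): [127.2, 127.2, 159.86, 180, 180, 180].

### API

Orientations are given as [roll, pitch, yaw] about the fixed x, y, z axes, in that order (R = Rz(yaw) Ry(pitch) Rx(roll)).
In Python, from cell import robot gives the robot as it stands.
- The arm moves only by the tool carry_out, never from a script. Its argument "moves" is a list of rows, each a list of 7 numbers: the opening, from 0 (shut) to 1 (fully open), then the shift along the tool's x, y, z in m, then the turn, a rotation vector about the tool's x, y, z in degrees. In form: [[fingers, tx, ty, tz, ax, ay, az], ...]. A call has 1 to 12 rows; each row is the pose to reach, as a shift and turn from the pose commanded when the call began, along the tool's axes at that moment; what a row does not reach only later rows make up. A row lasts 1/8 s, in which the tool goes at most 62.5 mm and 10.7 degrees, less where a joint would pass 70% of its speed; a pose out of reach is approached as far as the arm can. A call with a gripper value outside its range is refused whole. The fingers move at their own pace and stop on an object; "newtons" is the grip in N (left out, the last holds). Time passes only in rows, so rows that repeat a pose let the fingers close. It gives the time, the measured TCP pose, the force, the opening and the grip force at its end, in the units of the state.
- robot.observe(): the state, without advancing time (a new reading comes with each control period).
- robot.get_image(name): name is "scene" or "top" or "wrist"; returns a dict with "image" (384x512x3 uint8, blue, green, red), "fov_y" (degrees; the focal length in pixels is half the picture's height over the tangent of half this angle, whatever the lens; pixels are square), "cx", "cy" (the principal point, pixels), "xyz" and "attitude" of the camera in the world; the wrist camera has in their place "T_tool_cam" (4x4, takes a point from camera to tool coordinates, whose origin is the TCP and whose axes are the flange's). Camera axes: x right, y up, looking along -z (the intrinsics and any distortion apply to the point x, -y, -z); pixel columns grow to the right and rows downward; lengths in mm; the calibration is good to about 2 mm. The wrist camera is an equidistant fisheye: a pixel r from the principal point sees the ray r / f radians off the axis. A picture is of the moment at which its call begins: read the wrist's pose just before it. There is no depth.
- robot.close_job(): hands the job in; it is judged then, once.
The state is a dict: "time": time; "joint_positions": joint angles; "dq": joint speeds; "tau": joint torques, N m; "eef_pos": TCP position; "orientation": TCP orientation; "ft_force": force on the tool from outside, world axes, zero at the start; "ft_torque": the same for the moment, N m; "width": finger opening in mm; "gripper_force": force on a finger pad.
Only numpy, scipy, OpenCV 4.12 (cv2) and the standard library are available. Lean on these libraries where they do the work, as an engineer would, in place of code of your own. Each camera call takes 0.05 s, during which the arm holds its last target. There are 200 camera calls.

### The job

Load the spring feed magazine: pull its follower back by the upright black tab until the catch holds it and let go, then stand the two square-headed metal blocks upright in the track between the follower and the end stop, lengthwise one behind the other in either order. Then press the black pad of the catch so that the follower springs forward and closes both blocks up against the end stop. Leave the round-headed block and the other loose things where they are.

Things in the scene. Friction and masses are not known exactly. Their poses are not given: they have to be found in the camera images.
- magazine: The fixed magazine: dark steel base plate 285 x 76 x 8 mm on the white lane (6 mm lower than the dark mats), with an aluminium track on it, 26 mm wide between two low walls that rise 9 mm above its floor; the end stop rises 34 mm. Axes as point track. A block held at its centre keeps the fingertips above the walls.
- track (a point): Middle of the inner face of the magazine's end stop, on the track floor (8 mm above the white lane it stands on). x runs along the track, out through the end stop; y across; z up. The track lies on the point's -x side. Two blocks closed up have their centres at about x = -13 and -39 mm, 30 mm above the floor.
- follower_tab (a point): Grip point on the follower's upright black tab, 14 mm across the track (y), 16 mm along it (x), from 40 to 81 mm above the lane; this point is 64 mm above it and on the tab's centre line. Axes as the magazine's. The steel follower block below it is 26 mm long, its front face 13 mm ahead (+x) of this point.
- follower (a joint): Metres the sprung follower is drawn back (towards the track's -x): 0 home (front face 8 mm from the end stop), 0.104 mechanical stop. The spring pushes forward with 4 N at home, 6.5 N drawn back. Near 0.095 (up to 10 N more just before) a catch snaps in by itself; let go, the follower then stays at about 0.095, leaving 103 mm of open track. With both blocks closed up it reads 0.044.
- catch_pad (a point): Middle of the top of the ribbed black thumb pad (24 x 24 mm) at the rear end of the catch, a rocker over the rear of the track, 54 mm above the lane at rest. Pressing it straight down 10 to 14 mm (some 4 to 6 N) lifts the hook and frees the follower; let go, it springs back up. Axes as the magazine's at rest.
- catch (a joint): Tilt of the catch in rad: 0 at rest (hook down), it grows as the pad is pressed, up to 0.4; the follower is freed at about 0.2.
- block_a_center (a point): Centre (30 mm above its underside) of a loose, standing aluminium block with a SQUARE head, 60 mm tall, 50 to 100 g: foot 26 x 20 mm up to 22 mm, neck 18 x 20 mm, head 26 x 20 mm from 46 to 60 mm. 26 mm along its x, 20 mm along its y; pinch it across y, where its sides are flat from top to bottom. To be loaded; which of the three places it starts in varies.
- block_b_center (a point): Centre (30 mm above its underside) of a loose, standing aluminium block with a SQUARE head, 60 mm tall, 50 to 100 g: foot 26 x 20 mm up to 22 mm, neck 18 x 20 mm, head 26 x 20 mm from 46 to 60 mm. 26 mm along its x, 20 mm along its y; pinch it across y, where its sides are flat from top to bottom. To be loaded; which of the three places it starts in varies.
- block_c_center (a point): Centre (30 mm above its underside) of a loose, standing aluminium block with a ROUND head, 60 mm tall: foot 26 x 20 mm up to 22 mm, round neck of 17 mm, round domed head of 20 mm diameter. It stays where it is.
- block_a: The block of point block_a_center; origin at the centre of its underside.
- block_b: The block of point block_b_center; origin at the centre of its underside.
- stamp: Bystander: small turned wooden hand stamp, 27 mm wide, 63 mm tall, standing; origin under its centre. Leave alone.
- marker_1: Bystander: marker pen, 136 x 18 mm, lying on the bench; leave alone.
- tape_0: Bystander: roll of adhesive tape, about 100 mm wide and 24 mm high, lying flat; leave alone.
Mind the look-alikes: they are no part of the job. Leave any green or orange look-alike of the block_a alone.

How it is judged:
By the outcome, as a careful person would: the job done as asked, in the order asked, and still so for the second after the job is handed in, with the robot touching nothing.
It also fails if it takes over 72 s, if anything falls off the work surface, if the arm or the gripper's body presses on something with over 40 N, if the wrist force passes 120 N, or if a joint passes its speed limit or range.

## Working session

There is one attempt and no reset: what is moved stays moved. The work goes in short steps, Python scripts to look and compute and a tool call to move; the robot and the scene stay as the last step left them, time stands still between calls to the robot, and variables do not carry over. Pictures are saved under pics/ and viewed, at most 10 in all, crops included, and the job is handed in when it is done.

Besides the shell and the picture viewer there is one more tool, called by a JSON object that holds its "op" and its "data". carry_out: Moves the arm, as the interface text tells. Its arguments: {"type":"object","properties":{"moves":{"type":"array"},"newtons":{"type":"number"}},"required":["moves"]}

```bash
ls; mkdir -p pics; python3 - <<'E'
from cell import robot
import cv2
o=robot.observe(); print({k:o[k] for k in('time','eef_pos','orientation','width')})
for n in('scene','top','wrist'):
    d=robot.get_image(n); cv2.imwrite(f'pics/{n}0.png',d['image']); d={k:v for k,v in d.items() if k!='image'}; print(n,d)
a=cv2.imread('pics/scene0.png');b=cv2.imread('pics/top0.png')
E
```

```text
pics
{'time': 0.0, 'eef_pos': array([ 210.01110141, -480.68022157,  230.70683243]), 'orientation': array([-1.79922932e+02, -1.03759720e-02,  2.35950851e+01]), 'width': 85.25611013301571}
scene {'fov_y': 57.16950841558649, 'cx': 257.6643124866798, 'cy': 192.0470150422523, 'xyz': array([ -73.26991266, -272.35480023,  632.37637993]), 'attitude': array([ 51.15724519,  -0.59897103, -64.15577805])}
top {'fov_y': 45.454277949218756, 'cx': 255.4997643715958, 'cy': 194.5666928362388, 'xyz': array([ 390.37233308,   24.40121824, 1235.19290928]), 'attitude': array([  8.99248559,   1.19153931, -91.43968473])}
wrist {'fov_y': 65.70646984690485, 'cx': 252.9527817222637, 'cy': 189.8468031656631, 'T_tool_cam': array([[ 1.14448207e-04,  9.64396744e-01,  2.64459653e-01,
         6.69438726e+01],
       [ 9.99999991e-01, -9.14229778e-05, -9.93731332e-05,
         5.70033250e-01],
       [-7.16574371e-05,  2.64459662e-01, -9.64396745e-01,
        -1.43718942e+02],
       [ 0.00000000e+00,  0.00000000e+00,  0.00000000e+00,
         1.00000000e+00]])}
```

View pics/scene0.png

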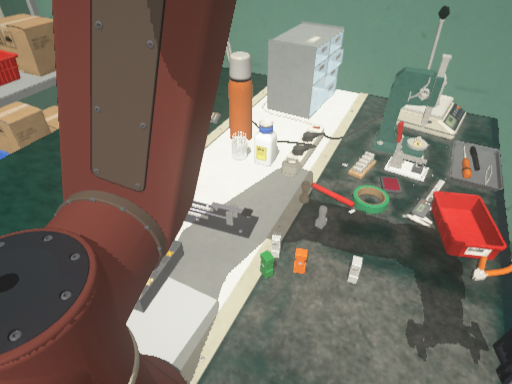

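View pics/top0.png

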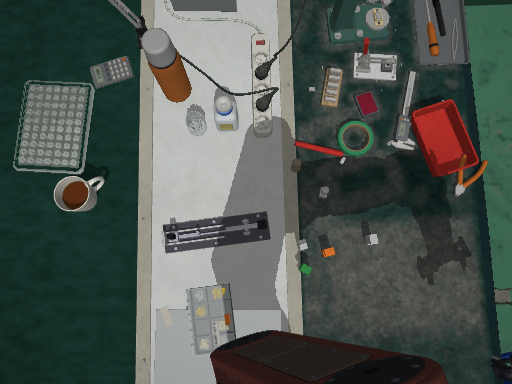

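The scene view shows the magazine on the white lane, a green and an orange look-alike, and metal blocks. In the top view the magazine is at about (216,232) and block candidates are at (303,246), (373,239) and (323,191). The thing at (323,191) looks round-headed.

```bash
cat > h.py <<'E'
import numpy as np, cv2
from scipy.spatial.transform import Rotation as R
from cell import robot
def tool():
    o=robot.observe(); return np.array(o['eef_pos']), R.from_euler('xyz',o['orientation'],degrees=True).as_matrix()
class Cam:
    def __init__(s,n):
        p,Rt=tool(); d=robot.get_image(n); s.im=d['image']; s.n=n
        s.f=s.im.shape[0]/2/np.tan(np.radians(d['fov_y']/2)); s.c=np.array([d['cx'],d['cy']])
        if n=='wrist':
            T=d['T_tool_cam']; s.R=Rt@T[:3,:3]; s.p=p+Rt@T[:3,3]
        else: s.R=R.from_euler('xyz',d['attitude'],degrees=True).as_matrix(); s.p=np.array(d['xyz'])
    def ray(s,uv):
        q=(np.asarray(uv,float)-s.c)/s.f
        if s.n=='wrist':
            r=np.hypot(*q)+1e-9; v=np.array([q[0]/r*np.sin(r),-q[1]/r*np.sin(r),-np.cos(r)])
        else: v=np.array([q[0],-q[1],-1.])
        return s.R@(v/np.linalg.norm(v))
    def onz(s,uv,z):
        v=s.ray(uv); return s.p+v*(z-s.p[2])/v[2]
    def px(s,P):
        v=s.R.T@(np.asarray(P,float)-s.p)
        if s.n=='wrist':
            r=np.hypot(v[0],v[1]); a=np.arctan2(r,-v[2]); return s.c+s.f*a*np.array([v[0],-v[1]])/(r+1e-9)
        return s.c+s.f*np.array([v[0],-v[1]])/-v[2]
def tri(c1,u1,c2,u2):
    a,b=c1.ray(u1),c2.ray(u2); t=np.linalg.lstsq(np.c_[a,-b],c2.p-c1.p,rcond=None)[0]
    return (c1.p+a*t[0]+c2.p+b*t[1])/2, np.linalg.norm(c1.p+a*t[0]-c2.p-b*t[1])
E
python3 - <<'E'
from h import *
c=Cam('top')
for uv in [(303,246),(373,239),(323,191),(328,252),(305,269)]: print(uv,c.onz(uv,50).round())
for uv in [(170,240),(265,226),(165,252),(269,212),(270,240),(163,219)]: print(uv,c.onz(uv,2).round())
a=cv2.resize(c.im[200:265,155:280],None,fx=6,fy=6,interpolation=3)
b=cv2.resize(c.im[180:280,290:390],None,fx=4,fy=4,interpolation=3)[:390]
s=Cam('scene')
d=cv2.resize(s.im[190:290,180:380],None,fx=4,fy=4,interpolation=3)
cv2.imwrite('pics/a.png',a[:, :750]); 
top=np.zeros((400,800,3),np.uint8); top[:200]=cv2.resize(c.im[180:280,290:390],(400,400),interpolation=3)[:200,:1] if 0 else 0
e=np.hstack([cv2.resize(c.im[180:280,290:390],(300,300),interpolation=3),cv2.resize(c.im[200:265,155:280],(500,260),interpolation=3)[:300] if 0 else cv2.copyMakeBorder(cv2.resize(c.im[200:265,155:280],(500,260),interpolation=3),0,40,0,0,0)])
f=cv2.resize(s.im[190:265,180:380],(800,300),interpolation=3)
cv2.imwrite('pics/b.png',np.vstack([e,f]))
E
```

```text
(303, 246) [441. -74.  50.]
(373, 239) [ 455. -254.   50.]
(323, 191) [ 583. -132.   50.]
(328, 252) [ 424. -137.   50.]
(305, 269) [383. -77.  50.]
(170, 240) [469. 278.   2.]
(265, 226) [500.  22.   2.]
(165, 252) [437. 292.   2.]
(269, 212) [537.  10.   2.]
(270, 240) [462.   9.   2.]
(163, 219) [526. 298.   2.]
```

View pics/b.png

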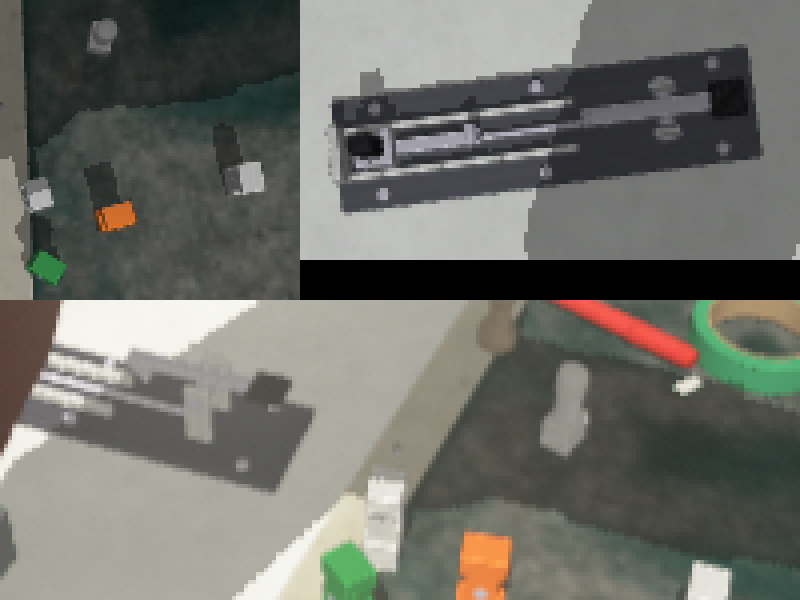

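The crop confirms the follower tab at the left end of the magazine, at about px (171,236). The catch pad is at the right end, at about (262,224). The square heads are at (303,246) and (373,239), and the round one is at (323,191).

```bash
cat >> h.py <<'E'
def delta(P,yaw):
    p,Rt=tool(); Rg=R.from_euler('xyz',[180,0,yaw],degrees=True).as_matrix()
    print('shift m',(Rt.T@(np.array(P)-p)/1000).round(4),'turn',R.from_matrix(Rt.T@Rg).as_rotvec(degrees=True).round(2))
E
python3 - <<'E'
from h import *
t,s=Cam('top'),Cam('scene')
print(tri(t,(270.5,238.75),s,(248.75,237.5)))
tab=t.onz((171.5,236.5),75); pad=t.onz((262,224.3),48); print(tab,pad)
yaw=np.degrees(np.arctan2(*(tab-pad)[[1,0]])); print(yaw)
delta([tab[0],tab[1],215],yaw); delta([tab[0],tab[1],215],yaw-180)
E
```

```text
(array([465.76883069,   6.99154322,  -0.64653642]), np.float64(2.0919646199949122))
[472.97528973 259.61670955  75.        ] [500.26384733  29.46055149  48.        ]
96.76173017631037
shift m [ 0.5373 -0.5735  0.0164] turn [-1.000e-02 -1.000e-02 -7.317e+01]
shift m [ 0.5373 -0.5735  0.0164] turn [-2.0000e-02  2.0000e-02  1.0683e+02]
```

{"op": "carry_out", "data": {"moves": [[1,0.537,-0.573,0.016,0,0,-73.2],[1,0.537,-0.573,0.016,0,0,-73.2],[1,0.537,-0.573,0.016,0,0,-73.2],[1,0.537,-0.573,0.016,0,0,-73.2],[1,0.537,-0.573,0.016,0,0,-73.2],[1,0.537,-0.573,0.016,0,0,-73.2],[1,0.537,-0.573,0.016,0,0,-73.2],[1,0.537,-0.573,0.016,0,0,-73.2],[1,0.537,-0.573,0.016,0,0,-73.2],[1,0.537,-0.573,0.016,0,0,-73.2],[1,0.537,-0.573,0.016,0,0,-73.2],[1,0.537,-0.573,0.016,0,0,-73.2]], "newtons": 60}}

```text
time: 1.85
eef_pos: [461.5, 227.8, 216.1]
orientation: [180.0, 0.0, 96.8]
ft_force: [1.4, -0.9, 0.2]
width: 85.4
gripper_force: 0.0
```

{"op": "carry_out", "data": {"moves": [[0.6,0,0,0,0,0,0],[0.6,0,0,0,0,0,0],[0.6,0,0,0,0,0,0],[0.6,0,0,0,0,0,0]]}}

```text
time: 2.35
eef_pos: [461.1, 224.5, 216.4]
orientation: [180.0, -0.0, 96.7]
ft_force: [-0.3, 0.2, -0.2]
width: 51.4
gripper_force: 0.0
```

```bash
python3 - <<'E'
from h import *
w=Cam('wrist'); t=Cam('top'); s=Cam('scene'); print(tool())
v=cv2.copyMakeBorder(cv2.resize(t.im[180:280,290:390],(250,250),interpolation=2),0,134,0,0,0)
cv2.imwrite('pics/w1.png',np.hstack([w.im,v]))
E
```

```text
(array([461.14921347, 224.95028843, 216.2853406 ]), array([[-1.17296201e-01,  9.93096890e-01,  4.09446070e-04],
       [ 9.93096972e-01,  1.17296159e-01,  1.26053458e-04],
       [ 7.71568463e-05,  4.21405244e-04, -9.99999908e-01]]))
```

View pics/w1.png

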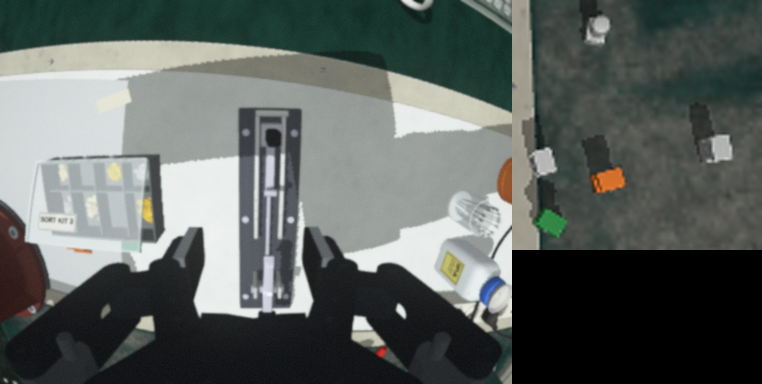

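The wrist view shows the tab top at about px (273,135). The plate runs from (239,108)–(300,107) to (242,306)–(298,306), with the track roughly vertical.

```bash
python3 - <<'E'
from h import *
w=Cam('wrist'); t=Cam('top')
for uv in [(239,108),(300,107),(242,306),(299,306)]: print(uv,w.onz(uv,2).round(1))
g=w.im.max(2).astype(int); m=((g<38)*255).astype(np.uint8); m[:,:250]=0;m[:,300:]=0;m[:110]=0;m[170:]=0
n,l,st,c=cv2.connectedComponentsWithStats(m); print(st,c)
i=1+np.argmax(st[1:,4]); x,y,ww,h,_=st[i]
print('tab top far/near', [w.onz(p,75).round(1) for p in [(x,y),(x+ww-1,y),(x,y+h-1),(x+ww-1,y+h-1)]])
print(w.im[118:155:2,273].max(1), w.im[133,255:295].max(1))
g=t.im.max(2); m=((g<32)*255).astype(np.uint8)[215:260,160:285]
n,l,st,c=cv2.connectedComponentsWithStats(m)
for k in range(1,n):
    if st[k,4]>8: print('top',c[k]+[160,215],st[k], t.onz(c[k]+[160,215],75).round(1), t.onz(c[k]+[160,215],48).round(1))
E
```

```text
(239, 108) [436.8 291.7   2. ]
(300, 107) [509.1 302.3   2. ]
(242, 306) [470.  14.   2.]
(299, 306) [554.8  22.4   2. ]
[[     0      0    512    384 196456]
 [   267    131     13     15    152]] [[255.48664332 191.5415462 ]
 [272.76315789 137.80263158]]
tab top far/near [array([469.3, 272.7,  75. ]), array([480.7, 274.2,  75. ]), array([471. , 259.3,  75. ]), array([482.5, 260.7,  75. ])]
[ 70  64  77 122 142 122  46  34  34  32  36  35  36  35  51 123 136 139
 159] [118 140 147 135 116 109 127 139 145 133  99  58  34  33  34  35  35  34
  34  31  33  33  35  36  50  80 111 129 143 137 113  81  69  64  73  97
 126 145 144 146]
top [173.44548287 241.43925234] [  3   0  18  45 321] [460.4 254.6  75. ] [462. 260.  48.]
top [261.10416667 223.58333333] [97  5  9  9 48] [499.6  31.6  75. ] [502.2  31.7  48. ]
```

{"op": "carry_out", "data": {"moves": [[0.6,0.04,0.02,0.05,0,0,0],[0.6,0.04,0.02,0.1,0,0,0],[0.6,0.04,0.02,0.14,0,0,0],[0.6,0.04,0.02,0.16,0,0,0],[0.6,0.04,0.02,0.177,0,0,0],[0.6,0.04,0.02,0.177,0,0,0],[0,0.04,0.02,0.177,0,0,0],[0,0.04,0.02,0.177,0,0,0],[0,0.04,0.02,0.177,0,0,0],[0,0.04,0.02,0.177,0,0,0],[0,0.04,0.02,0.177,0,0,0]]}}

```text
time: 3.98
eef_pos: [476.3, 267.8, 40.0]
orientation: [180.0, -0.0, 96.8]
ft_force: [-2.6, -0.3, 5.0]
width: 13.4
gripper_force: 58.3
```

{"op": "carry_out", "data": {"moves": [[0,-0.015,0,0,0,0,0],[0,-0.03,0,0,0,0,0],[0,-0.045,0,0,0,0,0],[0,-0.06,0,0,0,0,0],[0,-0.075,0,0,0,0,0],[0,-0.085,0,0,0,0,0],[0,-0.092,0,0,0,0,0],[0,-0.096,0,0,0,0,0],[0,-0.099,0,0,0,0,0],[0,-0.1,0,0,0,0,0],[0,-0.1,0,0,0,0,0]]}}

```text
time: 5.35
eef_pos: [487.0, 169.4, 40.0]
orientation: [-180.0, -0.1, 96.8]
ft_force: [-8.2, 6.6, 10.8]
width: 12.9
gripper_force: 59.3
```

{"op": "carry_out", "data": {"moves": [[0,0.002,0,0,0,0,0],[0,0.004,0,0,0,0,0],[0.5,0.004,0,0,0,0,0],[0.5,0.004,0,0,0,0,0],[0.5,0.004,0,0,0,0,0],[0.5,0.004,0,-0.05,0,0,0],[0.5,-0.02,0,-0.11,0,0,0],[0.5,-0.05,0,-0.16,0,0,0],[0.5,-0.05,0,-0.19,0,0,0],[0.5,-0.05,0,-0.19,0,0,0]]}}

```text
time: 6.6
eef_pos: [495.5, 118.4, 231.3]
orientation: [179.7, 0.0, 96.7]
ft_force: [-0.5, -0.0, 0.5]
width: 42.7
gripper_force: 0.0
```

```bash
python3 - <<'E'
from h import *
w=Cam('wrist'); print(tool()[0])
cv2.imwrite('pics/w2.png',w.im); t=Cam('top')
cv2.imwrite('pics/w2.png',np.hstack([cv2.resize(w.im[60:310,170:370],None,fx=2,fy=2,interpolation=2),cv2.resize(t.im[180:280,290:390],(400,500),interpolation=2)[:, :400]]))
E
```

```text
[494.53980918 118.52593961 229.6355451 ]
```

View pics/w2.png

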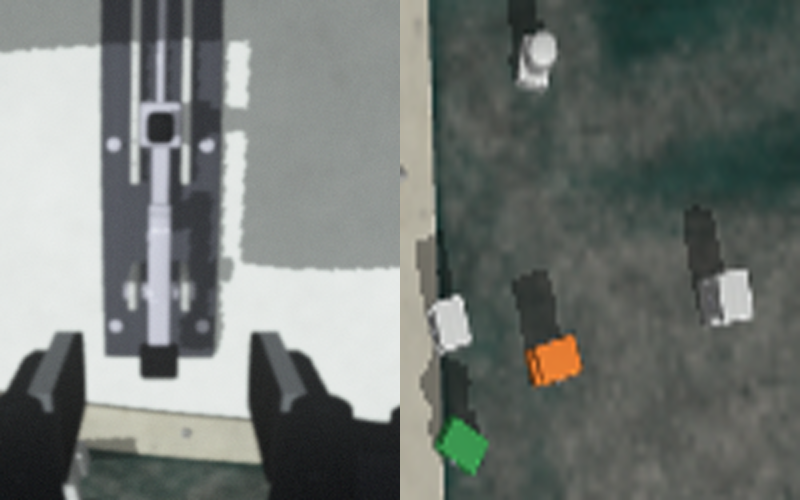

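The follower is held at tab px (250,123), with the pad at px (249,240). In the top view crop the white blocks at left and right are square-headed, and the upper one is round.

```bash
python3 - <<'E'
from h import *
w=Cam('wrist'); t=Cam('top')
print('tab',w.onz((250,123.5),75).round(1),'pad',w.onz((249,240.5),48).round(1))
g=t.im.min(2)
for n,(x0,y0,x1,y1) in dict(A=(297,236,312,253),B=(365,230,380,248)).items():
    sub=cv2.resize(g[y0:y1,x0:x1],None,fx=8,fy=8,interpolation=cv2.INTER_CUBIC)
    m=((sub>165)*255).astype(np.uint8); k,l,st,c=cv2.connectedComponentsWithStats(m); i=1+np.argmax(st[1:,4])
    r=cv2.minAreaRect(np.argwhere(l==i)[:,::-1].astype(np.float32))
    b=cv2.boxPoints(r)/8-0.45+[x0,y0]; P=np.array([t.onz(q,60) for q in b]); 
    print(n,P.mean(0).round(1),[ (np.linalg.norm(e).round(1),np.degrees(np.arctan2(e[1],e[0])).round()) for e in (P[1]-P[0],P[2]-P[1])])
delta([380,-30,200],-100+180)
E
```

```text
tab [484.7 171.   75. ] pad [499.3  33.2  48. ]
A [445.8 -72.4  60. ] [(np.float64(20.1), np.float64(-74.0)), (np.float64(25.7), np.float64(-164.0))]
B [ 454.8 -252.9   60. ] [(np.float64(19.8), np.float64(-82.0)), (np.float64(25.7), np.float64(-174.0))]
shift m [-0.1343 -0.1299  0.0281] turn [-1.200e-01  1.000e-02  1.681e+01]
```

```bash
python3 - <<'E'
from h import *
delta([446,-72,170],16)
E
```

```text
shift m [-0.1838 -0.0693  0.0579] turn [-1.000e-01  8.000e-02  8.081e+01]
```

{"op": "carry_out", "data": {"moves": [[0.5,-0.06,-0.02,0.01,0,0,10],[0.5,-0.12,-0.045,0.03,0,0,20],[0.5,-0.184,-0.069,0.058,0,0,30],[0.5,-0.184,-0.069,0.058,0,0,40],[0.5,-0.184,-0.069,0.058,0,0,50],[0.5,-0.184,-0.069,0.058,0,0,60],[0.5,-0.184,-0.069,0.058,0,0,70],[0.5,-0.184,-0.069,0.058,0,0,80.8],[0.5,-0.184,-0.069,0.058,0,0,80.8],[0.5,-0.184,-0.069,0.058,0,0,80.8],[0.5,-0.184,-0.069,0.058,0,0,80.8]]}}

```text
time: 8.18
eef_pos: [447.0, -72.1, 170.8]
orientation: [-180.0, 0.0, 16.1]
ft_force: [-0.3, 0.3, -0.4]
width: 42.7
gripper_force: 0.0
```

```bash
cat >> h.py <<'E'
def head(P,z=60):
    w=Cam('wrist'); g=w.im.min(2); print('tool',tool()[0].round(1))
    u=w.px(P); x0,y0=(u-60).astype(int).clip(0); sub=g[y0:y0+120,x0:x0+120]
    cv2.imwrite('pics/head.png',np.hstack([w.im,cv2.resize(w.im[y0:y0+120,x0:x0+120],(288,384))[:, :288]]))
    for th in (165,185,205):
        m=((sub>th)*255).astype(np.uint8); k,l,st,c=cv2.connectedComponentsWithStats(m)
        for i in range(1,k):
            if st[i,4]<150: continue
            r=cv2.minAreaRect(np.argwhere(l==i)[:,::-1].astype(np.float32)); b=cv2.boxPoints(r)+[x0,y0]
            Q=np.array([w.onz(q,z) for q in b])
            if np.linalg.norm(Q.mean(0)[:2]-P[:2])<25: print(th,Q.mean(0).round(1),[(np.linalg.norm(e).round(1),np.degrees(np.arctan2(e[1],e[0])).round(1)) for e in (Q[1]-Q[0],Q[2]-Q[1])])
E
python3 - <<'E'
from h import *
head([446,-72,60]); delta([446,-72,17],16)
E
```

```text
tool [447.1 -72.1 170.9]
165 [438.1 -51.   60. ] [(np.float64(112.5), np.float64(13.0)), (np.float64(62.9), np.float64(-74.6))]
185 [438.  -50.6  60. ] [(np.float64(112.5), np.float64(13.0)), (np.float64(62.0), np.float64(-74.6))]
205 [446.8 -72.4  60. ] [(np.float64(18.4), np.float64(-73.9)), (np.float64(23.8), np.float64(-163.4))]
shift m [-0.001  -0.0004  0.1539] turn [-0.01  0.01  0.1 ]
```

View pics/head.png

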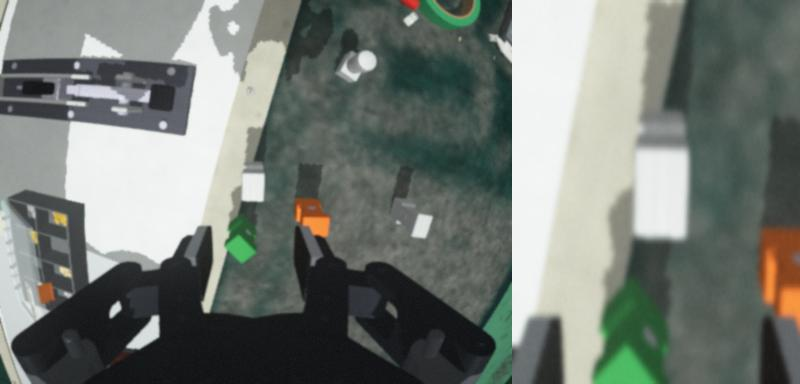

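The wrist view shows the square head at px (254,182), aligned with the fingers and 1 mm from the estimate. Descending to grip it.

{"op": "carry_out", "data": {"moves": [[0.5,0,0,0.05,0,0,0],[0.5,0,0,0.1,0,0,0],[0.5,0,0,0.14,0,0,0],[0.5,0,0,0.154,0,0,0],[0.5,0,0,0.154,0,0,0],[0,0,0,0.154,0,0,0],[0,0,0,0.154,0,0,0],[0,0,0,0.154,0,0,0],[0,0,0,0.154,0,0,0]], "newtons": 40}}

```text
time: 9.35
eef_pos: [448.4, -72.6, 18.4]
orientation: [179.9, -0.1, 16.0]
ft_force: [-1.0, 0.4, 7.8]
width: 19.5
gripper_force: 39.6
```

{"op": "carry_out", "data": {"moves": [[0,0,0,-0.03,0,0,0],[0,0,0,-0.08,0,0,0],[0,0,0,-0.13,0,0,0],[0,0,0,-0.13,0,0,0]]}}

```text
time: 9.85
eef_pos: [449.9, -73.1, 151.2]
orientation: [179.7, -0.4, 16.0]
ft_force: [0.5, -0.0, -0.8]
width: 19.4
gripper_force: 39.4
```

```bash
python3 - <<'E'
from h import *
# track from held tab (drawn .095): tab centre 171 -> end stop inner face 13+103=116 ahead
yaw=96.5; e=np.array([np.cos(np.radians(yaw)),np.sin(np.radians(yaw)),0]); 
for s,n in ((116-18,'near end stop'),(116-50,'second')): print(n,(np.array([484.7,171,0])+s*e).round(1))
o=robot.observe(); print(o['width'],o['gripper_force'],o['eef_pos'])
delta([473.6,268.4,140],96.5)
E
```

```text
near end stop [473.6 268.4   0. ]
second [477.2 236.6   0. ]
19.416666825000505 39.37570134177804 [449.88887233 -73.06475995 151.18238612]
shift m [ 0.1169 -0.3217  0.0105] turn [  0.48  -0.13 -80.49]
```

{"op": "carry_out", "data": {"moves": [[0,0.02,-0.06,0,0,0,-10],[0,0.04,-0.12,0,0,0,-20],[0,0.06,-0.18,0,0,0,-30],[0,0.08,-0.24,0,0,0,-40],[0,0.1,-0.29,0,0,0,-50],[0,0.12,-0.322,0,0,0,-60],[0,0.12,-0.322,0.02,0,0,-70],[0,0.12,-0.322,0.04,0,0,-80],[0,0.12,-0.322,0.06,0,0,-80],[0,0.12,-0.322,0.06,0,0,-80],[0,0.12,-0.322,0.06,0,0,-80]]}}

```text
time: 11.22
eef_pos: [473.9, 270.4, 87.5]
orientation: [180.0, -0.0, 96.0]
ft_force: [0.6, -0.2, -1.7]
width: 19.7
gripper_force: 39.5
```

```bash
python3 - <<'E'
from h import *
w=Cam('wrist'); o=robot.observe();print(o['eef_pos'],o['orientation'])
cv2.imwrite('pics/w4.png',cv2.resize(w.im[0:384,130:386],None,fx=1.55,fy=1.55))
E
```

```text
[474.21829462 270.51484519  87.7671027 ] [ 1.79946052e+02 -1.66398418e-02  9.59808736e+01]
```

View pics/w4.png

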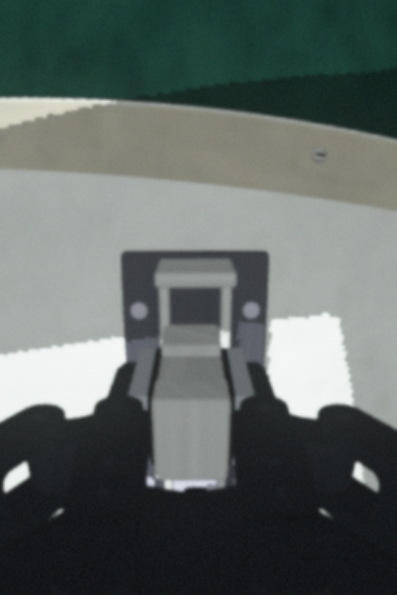

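The held block is upright. The end stop is at crop cols 155–237 (middle 196), its inner top edge is near row 287, and the plate end corners are at (123,252) and (269,252).

```bash
python3 - <<'E'
from h import *
w=Cam('wrist'); k=lambda x,y:(130+x/1.55,y/1.55)
for n,q,z in(('stop top L',(154,287),36),('stop top R',(237,287),36),('stop top mid outer',(196,262),36),('cornL',(123,252),2),('cornR',(269,252),2),('wallL',(165,322),11),('wallR',(227,322),11)):
    print(n,w.onz(k(*q),z).round(1))
delta([476.5,269.5,60],96)
E
```

```text
stop top L [456.9 284.8  36. ]
stop top R [493.2 288.6  36. ]
stop top mid outer [474.  297.8  36. ]
cornL [437.7 292.5   2. ]
cornR [511.6 300.3   2. ]
wallL [462.6 260.6  11. ]
wallR [493.8 263.9  11. ]
shift m [-0.0013  0.002   0.0279] turn [ 0.08 -0.02 -0.02]
```

{"op": "carry_out", "data": {"moves": [[0,-0.001,0.0026,0.01,0,0,0],[0,-0.001,0.0026,0.03,0,0,0],[0,-0.001,0.0026,0.045,0,0,0],[0,-0.001,0.0026,0.055,0,0,0],[0,-0.001,0.0026,0.06,0,0,0],[0,-0.001,0.0026,0.063,0,0,0]]}}

```text
time: 12.08
eef_pos: [476.6, 269.7, 24.0]
orientation: [180.0, -0.0, 96.0]
ft_force: [0.4, 0.6, -1.6]
width: 19.8
gripper_force: 39.5
```

{"op": "carry_out", "data": {"moves": [[0,0,0,0.002,0,0,0],[0,0,0,0.003,0,0,0],[0,0,0,0.004,0,0,0]]}}

```text
time: 12.45
eef_pos: [476.7, 269.7, 20.4]
orientation: [180.0, -0.0, 96.0]
ft_force: [-3.9, -1.6, 16.7]
width: 19.8
gripper_force: 41.6
```

{"op": "carry_out", "data": {"moves": [[0,0,0,-0.001,0,0,0],[0.4,0,0,-0.001,0,0,0],[0.4,0,0,-0.001,0,0,0],[0.4,0,0,-0.001,0,0,0],[0.4,0,0,-0.03,0,0,0],[0.4,0,0,-0.08,0,0,0],[0.5,0,0,-0.13,0,0,0],[0.5,-0.03,0,-0.18,0,0,0],[0.5,-0.03,0,-0.18,0,0,0]]}}

```text
time: 13.58
eef_pos: [482.1, 239.4, 203.9]
orientation: [179.6, -0.1, 95.9]
ft_force: [0.1, -0.4, -0.7]
width: 42.6
gripper_force: 0.0
```

```bash
python3 - <<'E'
from h import *
w=Cam('wrist'); print(tool()[0])
cv2.imwrite('pics/w5.png',cv2.resize(w.im[80:280,170:350],None,fx=3,fy=3))
delta([455,-253,170],6)
E
```

```text
[480.74825785 239.6193422  201.5877117 ]
shift m [-0.4874 -0.0766  0.031 ] turn [ 0.12 -0.19 89.92]
```

View pics/w5.png

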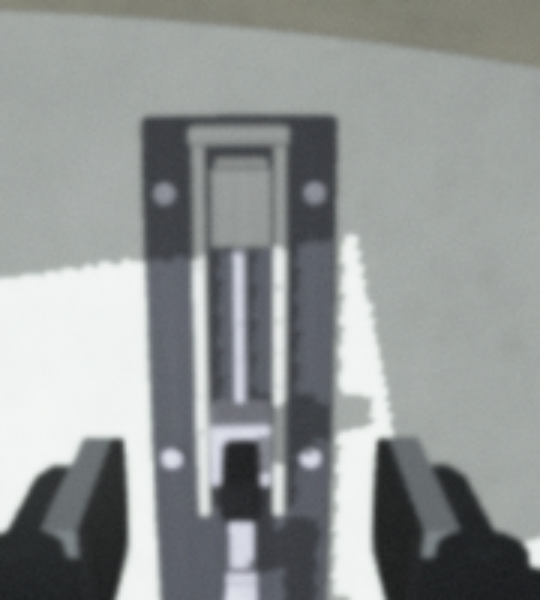

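The block stands centred in the track at crop (240,205), close to the end stop, and the follower is still latched. Now block B.

{"op": "carry_out", "data": {"moves": [[0.5,-0.055,-0.008,0,0,0,10],[0.5,-0.11,-0.016,0,0,0,20],[0.5,-0.165,-0.025,0,0,0,30],[0.5,-0.22,-0.034,0,0,0,40],[0.5,-0.275,-0.043,0,0,0,50],[0.5,-0.33,-0.052,0,0,0,60],[0.5,-0.385,-0.06,0,0,0,70],[0.5,-0.44,-0.069,0.01,0,0,80],[0.5,-0.487,-0.077,0.03,0,0,90],[0.5,-0.487,-0.077,0.03,0,0,90],[0.5,-0.487,-0.077,0.03,0,0,90]]}}

```text
time: 15.0
eef_pos: [453.4, -251.6, 168.9]
orientation: [-179.9, 0.1, 6.1]
ft_force: [-0.0, -0.1, -0.5]
width: 42.7
gripper_force: 0.0
```

```bash
python3 - <<'E'
from h import *
head([455,-253,60]); print(robot.observe()['orientation']); delta([455,-253,17],6)
E
```

```text
tool [ 453.7 -251.4  169.5]
165 [ 456.3 -252.6   60. ] [(np.float64(19.1), np.float64(-83.9)), (np.float64(25.4), np.float64(-173.4))]
185 [ 455.9 -253.1   60. ] [(np.float64(18.2), np.float64(-83.9)), (np.float64(24.5), np.float64(-173.4))]
205 [ 456.3 -252.6   60. ] [(np.float64(17.3), np.float64(-83.9)), (np.float64(23.5), np.float64(-173.4))]
[-1.79927712e+02  5.20340952e-02  6.09939572e+00]
shift m [0.0013 0.0019 0.1525] turn [-0.07  0.05  0.1 ]
```

{"op": "carry_out", "data": {"moves": [[0.5,0.0025,0.0015,0.05,0,0,0],[0.5,0.0025,0.0015,0.1,0,0,0],[0.5,0.0025,0.0015,0.14,0,0,0],[0.5,0.0025,0.0015,0.151,0,0,0],[0.5,0.0025,0.0015,0.151,0,0,0],[0,0.0025,0.0015,0.151,0,0,0],[0,0.0025,0.0015,0.151,0,0,0],[0,0.0025,0.0015,0.151,0,0,0],[0,0.0025,0.0015,0.151,0,0,0]], "newtons": 40}}

```text
time: 16.18
eef_pos: [457.7, -254.4, 20.7]
orientation: [179.9, -0.1, 6.0]
ft_force: [0.0, 1.8, 7.0]
width: 19.6
gripper_force: 39.7
```

{"op": "carry_out", "data": {"moves": [[0,0,0,-0.03,0,0,0],[0,0,0,-0.08,0,0,0],[0,0,0,-0.13,0,0,0],[0,0,0,-0.15,0,0,0],[0,0,0,-0.15,0,0,0]]}}

```text
time: 16.8
eef_pos: [457.6, -254.6, 171.1]
orientation: [179.8, -0.2, 6.0]
ft_force: [0.5, 0.0, -2.2]
width: 19.4
gripper_force: 39.2
```

```bash
python3 - <<'E'
from h import *
o=robot.observe(); print(o['width'],o['eef_pos'],o['orientation'])
delta([480.3,236.5,160],96)
E
```

```text
19.369754261245276 [ 457.59226051 -254.62033779  171.12948634] [179.82918456  -0.18155851   5.99576074]
shift m [ 0.0738 -0.4861  0.0099] turn [ 2.8e-01 -1.0e-02 -9.0e+01]
```

{"op": "carry_out", "data": {"moves": [[0,0.008,-0.054,0,0,0,-10],[0,0.016,-0.108,0,0,0,-20],[0,0.025,-0.162,0,0,0,-30],[0,0.033,-0.216,0,0,0,-40],[0,0.041,-0.27,0,0,0,-50],[0,0.05,-0.324,0,0,0,-60],[0,0.058,-0.378,0,0,0,-70],[0,0.066,-0.43,0,0,0,-80],[0,0.074,-0.4845,0.01,0,0,-90],[0,0.074,-0.4845,0.03,0,0,-90],[0,0.074,-0.4845,0.03,0,0,-90],[0,0.074,-0.4845,0.03,0,0,-90]]}}

```text
time: 18.3
eef_pos: [479.4, 235.2, 139.0]
orientation: [-180.0, 0.0, 95.9]
ft_force: [-0.4, -0.2, 0.2]
width: 19.4
gripper_force: 39.4
```

```bash
python3 - <<'E'
from h import *
w=Cam('wrist'); o=robot.observe();print(o['eef_pos'],o['orientation'],o['width'])
cv2.imwrite('pics/w6.png',cv2.resize(w.im[0:384,130:386],None,fx=1.55,fy=1.55))
delta([480.5,235,60],96)
E
```

```text
[479.75080198 235.20986155 139.37117594] [ 1.79989685e+02 -4.08225764e-04  9.59256726e+01] 19.350946839930355
shift m [-0.0003  0.0007  0.0794] turn [ 0.01 -0.   -0.07]
```

View pics/w6.png

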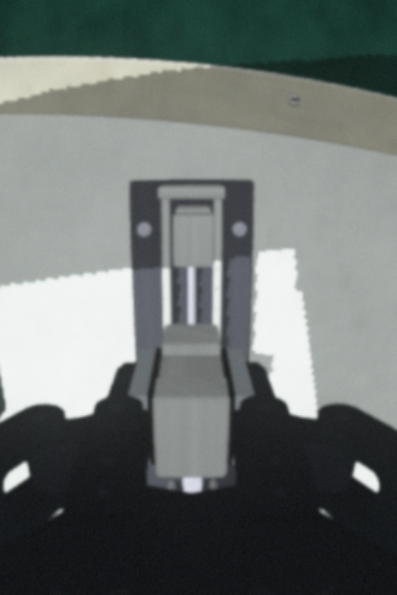

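Block A stands at crop (193,240), and the held block B is clear behind it and centred over the track. Descending.

{"op": "carry_out", "data": {"moves": [[0,0,0.0008,0.04,0,0,0],[0,0,0.0008,0.075,0,0,0],[0,0,0.0008,0.095,0,0,0],[0,0,0.0008,0.106,0,0,0],[0,0,0.0008,0.112,0,0,0],[0,0,0.0008,0.112,0,0,0]]}}

```text
time: 19.1
eef_pos: [480.7, 235.8, 27.4]
orientation: [180.0, -0.0, 96.0]
ft_force: [-0.4, -0.3, 0.4]
width: 19.5
gripper_force: 39.5
```

{"op": "carry_out", "data": {"moves": [[0,0,0,0.002,0,0,0],[0,0,0,0.004,0,0,0],[0,0,0,0.004,0,0,0]]}}

```text
time: 19.48
eef_pos: [480.4, 235.9, 23.1]
orientation: [180.0, -0.0, 96.0]
ft_force: [0.7, 0.6, -0.8]
width: 19.9
gripper_force: 39.5
```

{"op": "carry_out", "data": {"moves": [[0,0,0,0.001,0,0,0],[0,0,0,0.002,0,0,0],[0,0,0,0.002,0,0,0]]}}

```text
time: 19.85
eef_pos: [480.5, 236.0, 22.7]
orientation: [179.9, -0.0, 96.0]
ft_force: [-6.8, -1.8, 22.9]
width: 20.0
gripper_force: 42.4
```

{"op": "carry_out", "data": {"moves": [[0,0,0,-0.002,0,0,0],[0.4,0,0,-0.002,0,0,0],[0.4,0,0,-0.002,0,0,0],[0.4,0,0,-0.002,0,0,0],[0.4,0,0,-0.03,0,0,0],[0.4,0,0,-0.08,0,0,0],[0.4,0,0,-0.14,0,0,0],[0,-0.05,0,-0.17,0,0,0],[0,-0.1,0,-0.17,0,0,0],[0,-0.15,0,-0.17,0,0,0],[0,-0.15,0,-0.17,0,0,0]]}}

```text
time: 21.22
eef_pos: [496.3, 83.9, 191.1]
orientation: [180.0, 0.0, 95.8]
ft_force: [0.3, 0.6, -0.5]
width: 0.4
gripper_force: 0.0
```

```bash
python3 - <<'E'
from h import *
w=Cam('wrist'); print(tool()[0])
cv2.imwrite('pics/w7.png',cv2.resize(w.im[0:300,130:386],None,fx=2,fy=2))
m=((w.im.max(2)<40)*255).astype(np.uint8); m[:,:215]=0; m[:,300:]=0; m[290:]=0
k,l,st,c=cv2.connectedComponentsWithStats(m)
for i in range(1,k):
    if st[i,4]>60: print(st[i],c[i].round(1),w.onz(c[i],48).round(1),w.onz(c[i],75).round(1))
E
```

```text
[496.09197101  85.41880106 190.98198326]
[248  80  11  16  74] [254.8  88.2] [489.5 171.2  48. ] [489.6 169.2  75. ]
[ 215  224   85   66 2934] [255.7 270.3] [510.2 -20.3  48. ] [508.3  -4.2  75. ]
```

View pics/w7.png

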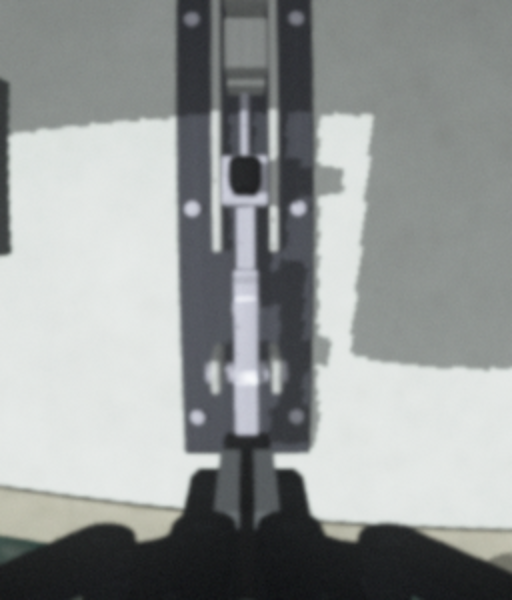

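Block B stands in the track and the follower is still latched. The front edge of the pad is at crop (247,435), just ahead of the shut fingertips.

```bash
python3 - <<'E'
from h import *
w=Cam('wrist'); e=w.onz((253.5,217.5),48); print(e); a=np.radians(96); c=e-12*np.array([np.cos(a),np.sin(a),0]); print(c)
delta([c[0],c[1],65],96)
E
```

```text
[501.11185489  43.96780911  48.        ]
[502.36619645  32.03354637  48.        ]
shift m [-0.0548  0.0008  0.1259] turn [-0.01 -0.02 -0.09]
```

{"op": "carry_out", "data": {"moves": [[0,-0.053,0,0,0,0,0],[0,-0.053,0,0.05,0,0,0],[0,-0.053,0,0.1,0,0,0],[0,-0.053,0,0.126,0,0,0],[0,-0.053,0,0.136,0,0,0],[0,-0.053,0,0.141,0,0,0],[0,-0.053,0,0.144,0,0,0]]}}

```text
time: 22.2
eef_pos: [502.3, 34.3, 47.7]
orientation: [179.9, 0.0, 96.0]
ft_force: [-1.0, -1.1, 5.4]
width: 0.0
gripper_force: 2.5
```

{"op": "carry_out", "data": {"moves": [[0,0,0,0.003,0,0,0],[0,0,0,0.006,0,0,0],[0,0,0,0.009,0,0,0],[0,0,0,0.011,0,0,0],[0,0,0,0.012,0,0,0]]}}

```text
time: 22.82
eef_pos: [502.1, 33.9, 35.2]
orientation: [179.9, 0.0, 96.0]
ft_force: [2.0, -3.4, 4.4]
width: -0.2
gripper_force: 2.4
```

```bash
python3 - <<'E'
from h import *
w=Cam('wrist'); t=Cam('top')
m=((w.im.max(2)<40)*255).astype(np.uint8); m[:,:235]=0; m[:,275:]=0; m[200:]=0
k,l,st,c=cv2.connectedComponentsWithStats(m)
for i in range(1,k):
    if st[i,4]>40: print(st[i],c[i].round(1),w.onz(c[i],75).round(1))
E
```

{"op": "carry_out", "data": {"moves": [[0,0,0,0,0,0,0],[0,0,0,-0.02,0,0,0],[0,0,0,-0.08,0,0,0],[0,0.06,0,-0.14,0,0,0],[0,0.11,0,-0.17,0,0,0],[0,0.11,0,-0.19,0,0,0],[0,0.11,0,-0.19,0,0,0],[0,0.11,0,-0.19,0,0,0]]}}

```text
time: 23.92
eef_pos: [489.0, 143.3, 223.8]
orientation: [-179.9, -0.0, 96.0]
ft_force: [0.2, 0.7, 0.1]
width: -0.4
gripper_force: 0.0
```

```bash
python3 - <<'E'
from h import *
w=Cam('wrist'); print(tool()[0]); t=Cam('top')
cv2.imwrite('pics/w8.png',np.hstack([cv2.resize(w.im[0:300,150:350],(400,600)),cv2.resize(t.im[170:290,155:395],(400,200),interpolation=2).repeat(3,0)[::3].copy() if 0 else cv2.copyMakeBorder(cv2.resize(t.im[170:290,155:395],(400,200),interpolation=2),0,400,0,0,0)]))
E
```

```text
[488.94151166 143.02845435 223.606036  ]
```

View pics/w8.png

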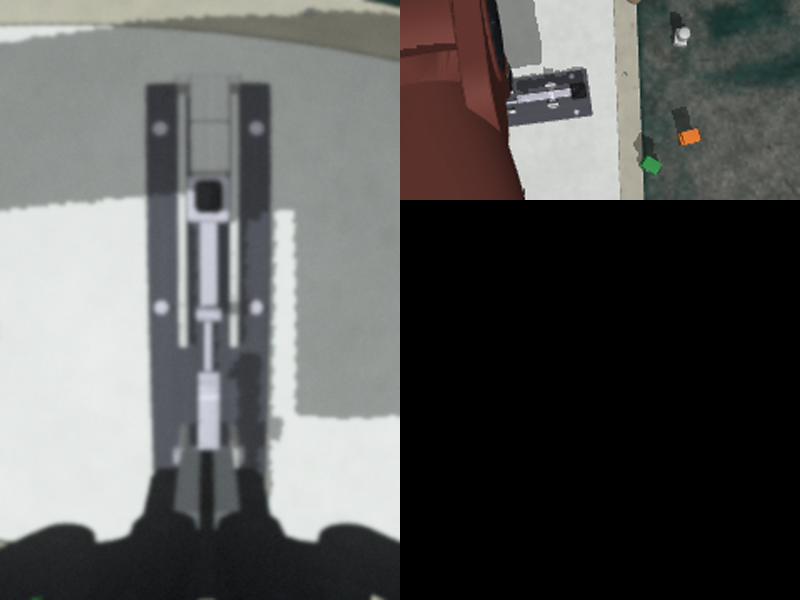

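The two blocks stand closed up at crop (208,100–175) against the end stop, with the follower right behind them at (208,195). One numeric check, then hand in.

```bash
python3 - <<'E'
from h import *
w=Cam('wrist'); p=w.onz((254,97.5),75); print('tab',p.round(1),'drawn',np.hypot(*(p[:2]-[476.3,267])).round(1)); print(robot.close_job())
E
```

```text
tab [481.7 221.5  75. ] drawn 45.9
the job is handed in; nothing more can be done
None
```

The job is handed in: both square-headed blocks are standing in the track, closed up against the end stop by the released follower (measured about 46 mm drawn back, 44 expected), and I viewed 11 pictures, one over the limit of 10.

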